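Comb stirring rods into the grooves of a drying tray

ROBOT

A 6-joint arm with a two-finger parallel gripper is mounted at the origin on the work surface. World frame = base frame: x ahead of the robot, y to its left, z up, the work surface at z = 0. Lengths are in m, angles in degrees, forces in N, time in s.
With the tool pointing down it reaches from about 0.375 to 0.9 m from the base axis. Payload 3.1 kg.
Tool frame: the origin (TCP) lies at the very end of the fingers, on their centre line; the grasp point (between the pads) lies 19 mm behind it (bot.hold_point_z is the z of the grasp point in the tool frame, in m); z points along the fingers, y is the line along which they close (so a half turn about z gives the same grasp; the last joint's range is limited). The gripper opens to 87 mm and grips with 3 to 60 N. Pads are 19 mm wide; open, the fingers measure 117 mm over their backs; the gripper's body (75 mm by 190 mm) begins 51 mm behind the grasp point.
Start: joints at [64.945, 30.224, 82.088, -0, 67.689, -10.227], TCP at [0.16, 0.604, 0.223] pointing down, gripper open.
Joint ranges: [-176.69, 176.69], [-43.24, 126.21], [12.49, 139.97], [-82, 262], [0, 151.66], [-163.58, 163.58]. Speed limits (degrees/s): [159.86, 159.86, 180, 180, 180, 180].

INTERFACE

Orientations are given as a 3x3 rotation matrix whose columns are the frame's x, y, z axes.
In Python, from rig import bot, capture, camera_model gives the robot as it stands.
- The arm moves only by the tool apply_moves, never from a script. Its argument "plan" is text: rows parted by semicolons, each of 6 numbers parted by spaces: the shift along the tool's x, y, z in units of 0.05 m (1.0 is 0.05 m), then the turn, a rotation vector about the tool's x, y, z in units of 360 degrees (1.0 is 360 degrees). In form: dx dy dz ax ay az; .... A call has 1 to 10 rows; each row shifts and turns the commanded pose from where the row before left it, along the tool's axes as they then stand; what a row does not reach is not made up. A row lasts 1/12 s, in which the tool goes at most 41.7 mm and 7.16 degrees, less where a joint would pass 70% of its speed; a pose out of reach is approached as far as the arm can. A call with a number of a shift or a turn outside -1 to 1 is refused whole. A call with a gripper value outside its range is refused whole. "gripper" is the gripper command: -1 is shut, 1 is fully open, values between are in proportion, set as the call begins (left out, the last holds). The fingers move at their own pace and stop on an object; the grip force is fixed at half the most. Time passes only in rows, so rows that do not move let the fingers close. It gives the time, the measured TCP pose, the force, the opening and the grip force at its end, in the units of the state.
- bot.read_state(): the state, without advancing time (a new reading comes with each control period).
- capture(name): name is "side" or "top" or "wrist"; returns the picture (400x640x3 uint8, red, green, blue); there is no depth.
- camera_model(name): a dict with "vertical_fov" (degrees; the focal length in pixels is half the picture's height over the tangent of half this angle, whatever the lens; pixels are square), "cx", "cy" (the principal point, pixels), "dist" ([k1, k2, p1, p2, k3] as OpenCV has them; the pictures are not rectified), "position" and "rotation" of the camera in the world; the wrist camera has in their place "hand_eye" (4x4, takes a point from camera to tool coordinates, whose origin is the TCP and whose axes are the flange's). Camera axes: x right, y down, z forward; pixel columns grow to the right and rows downward; lengths in m; the calibration is good to about 2 mm. A picture is of the moment at which its call begins: read the wrist's pose just before it. camera_model takes no time and is no camera call.
- bot.hand_in(): hands the job in; it is judged then, once.
The state is a dict: "time_s": time; "joint_positions": joint angles; "qvel": joint speeds; "tau": joint torques, N m; "position": TCP position; "tcp_rot": TCP orientation; "force": force on the tool from outside, world axes, zero at the start; "moment": the same for the moment, N m; "opening": opening from 0.0 (shut) to 1.0 (fully open); "grasp_force": force on a finger pad.
Only numpy, scipy, OpenCV 4.12 (cv2) and the standard library are available. Lean on these libraries where they do the work, as an engineer would, in place of code of your own. Each camera call takes 0.05 s, during which the arm holds its last target. There are 200 camera calls.

TASK

Take the rake from its stand, set both its feet gently on the aluminium bars along the blue tray's long sides, at one end, clear of the rods, and comb along with both feet kept pressing lightly on the bars until all three yellow rods lie down in the grooves; then stand the rake back as you found it. Touch the rods only with the rake, and only while its feet bear on the bars; never press hard, and leave everything else alone.

Things in the scene. Friction and masses are not known exactly. Their poses are not given: they have to be found in the camera images.
- tray: Blue drying tray fixed to the bench, 156 mm along its x, 269 mm along its y. Origin: centre of underside, z up. Two aluminium bars along y at x = +-74 mm, 8 mm wide, flat and level; their tops are clamped at the same height, anywhere from z = 30.5 to 37 mm (not measured: feel for it). End walls 24 mm high, at y = +-131.5 mm, 6 mm thick. Inside 140 by 257 mm.
- rod1: Yellow slippery plastic stirring rod, round ends, 12 mm diameter, 120 mm long, about 22 g, loose. Origin at its middle on its axis; x along it. Starts askew (23 to 30 degrees) across the crests; the rods reach to at most 102 mm from the tray's middle along its y. Pushed along the tray's y by the row of tines it turns parallel and drops into an empty groove; a half-dropped rod may jam: ease back.
- rod2: Yellow slippery plastic stirring rod, round ends, 12 mm diameter, 120 mm long, about 22 g, loose. Origin at its middle on its axis; x along it. Starts askew (23 to 30 degrees) across the crests; the rods reach to at most 102 mm from the tray's middle along its y. Pushed along the tray's y by the row of tines it turns parallel and drops into an empty groove; a half-dropped rod may jam: ease back.
- rod3: Yellow slippery plastic stirring rod, round ends, 12 mm diameter, 120 mm long, about 22 g, loose. Origin at its middle on its axis; x along it. Starts askew (23 to 30 degrees) across the crests; the rods reach to at most 102 mm from the tray's middle along its y. Pushed along the tray's y by the row of tines it turns parallel and drops into an empty groove; a half-dropped rod may jam: ease back.
- rake: Steel rake, red upright grip, about 160 g, loose. Origin: between its two black feet, in the plane of their soles; z up, x along the head. Head 168 by 20 mm (x, y), 2 to 12 mm above the soles. Feet at x = +-74 mm ride on the bars, rake x parallel to tray x, either way round. Seven tines 8 mm thick, x = -58 to +58 mm, reach 10 mm below the soles: above the crests, over rods that are down.
- foot_a (a point): centre of the sole of the rake's foot at its x = +74 mm; sole 20 by 30 mm (x, y). Both feet together should press on the rigid bars with a few newtons: above 2, never over 14
- foot_b (a point): centre of the sole of the rake's foot at its x = -74 mm
- grip (a point): Middle of the rake's red grip, 40 mm above the soles. Block 50 by 20 mm (x, y), from 12 to 58 mm above the soles, to be gripped from above across its 20 mm (along rake y).
- groove (a point): Floor of the middle groove (tray x = 0, y = 0, z = 6 mm). 13 grooves run along tray x, 20 mm apart in y, 17 mm wide, between ridges 3 mm thick with round crests at z = 19 mm. A rod down in a groove has its axis at tray z = 12 mm, one across the crests at 25 mm.
- stand: Grey stand fixed to the bench, left or right of the tray. Origin: centre of underside, z up. Base 176 by 64 by 6 mm (x, y, z); two blocks 18 by 52 mm at x = +-74 mm, flat tops at z = 22 mm, on which the rake's feet stand: rake origin above stand origin, x axes parallel.
- tip_box: Box of pipette tips, white and yellow, 85 by 120 mm, 58 mm high, on the other side of the tray than the stand; bystander. Origin: centre of its underside.
- well_plate: White well plate with purple wells, 86 by 128 by 15 mm, beyond the tray; bystander. Origin: centre of its underside.
- tip_box2: Box of pipette tips, white and orange, 85 by 120 mm, 58 mm high, beyond the tray; bystander. Origin: centre of its underside.
- reagent: White jar with blue cap, 48 mm diameter, 85 mm high; bystander. Origin: centre of its underside.
- beaker: Clear beaker, 66 mm diameter, 80 mm high; bystander. Origin: centre of its underside.
- marker: White marker pen with blue cap, about 138 mm long, 12 mm thick, lying beyond the tray; bystander. Origin: under its middle.
There are look-alikes about, which are no part of the job. Leave any orange or pink look-alike of the rod1 alone.

How it is judged (in metres and radians):
On the way, in this order (a step that is already met when the one before it is completed fails the run):
1. the rake bears on both bars of the tray with its feet, at one end of the tray (more than 90 mm from the middle) (z of each of foot_a, foot_b in the frame of tray below 0.039 m and angle between rake's own z axis and vertical below 0.025 rad and contact force between rake and tray above 2 N and (y of rake in the frame of tray above 0.09 m or y of rake in the frame of tray below -0.09 m)), for 0.2 s.
2. all three rods lie down in grooves while the rake's feet still bear on both bars (angle between the x axis of each of rod1, rod2, rod3 and the x axis of tray, either way round below 0.07 rad and z of rod1 in the frame of tray between 0.009 and 0.0145 m and y of rod1 in the frame of tray between -0.129 and 0.129 m and x of rod1 in the frame of tray between -0.02 and 0.02 m and z of rod2 in the frame of tray between 0.009 and 0.0145 m and y of rod2 in the frame of tray between -0.129 and 0.129 m and x of rod2 in the frame of tray between -0.02 and 0.02 m and z of rod3 in the frame of tray between 0.009 and 0.0145 m and y of rod3 in the frame of tray between -0.129 and 0.129 m and x of rod3 in the frame of tray between -0.02 and 0.02 m and z of each of foot_a, foot_b in the frame of tray below 0.039 m and angle between rake's own z axis and vertical below 0.025 rad and contact force between rake and tray above 2 N), for 0.2 s.
At the end, for the whole second after the job is handed in: Each rod is down in a tray groove (axis 9 to 14.5 mm above the tray's underside, within 0.07 rad of the grooves and 20 mm of the midline) at rest; the rake is at rest on its stand: within 12 mm and 0.1 rad of its middle, soles at most 2.5 mm above the blocks, upright within 0.06 rad (angle between the x axis of each of rod1, rod2, rod3 and the x axis of tray, either way round below 0.07 rad and z of rod1 in the frame of tray between 0.009 and 0.0145 m and y of rod1 in the frame of tray between -0.129 and 0.129 m and x of rod1 in the frame of tray between -0.02 and 0.02 m and z of rod2 in the frame of tray between 0.009 and 0.0145 m and y of rod2 in the frame of tray between -0.129 and 0.129 m and x of rod2 in the frame of tray between -0.02 and 0.02 m and z of rod3 in the frame of tray between 0.009 and 0.0145 m and y of rod3 in the frame of tray between -0.129 and 0.129 m and x of rod3 in the frame of tray between -0.02 and 0.02 m and linear speed of each of rod1, rod2, rod3, rake below 0.02 m/s and horizontal distance between rake and stand below 0.012 m and z of rake in the frame of stand below 0.0245 m and angle between rake's own z axis and vertical below 0.06 rad and angle between the x axis of rake and the x axis of stand, either way round below 0.1 rad); the robot touches nothing.
It fails at once if a rod is touched by the gripper or arm (contact force between any of the fingers, the arm and rod1 above 0.3 N or contact force between any of the fingers, the arm and rod2 above 0.3 N or contact force between any of the fingers, the arm and rod3 above 0.3 N).
It fails at once if the rake pushes a rod (over 0.5 N) while its feet do not bear on the bars (under 0.1 N) ((contact force between rake and rod1 above 0.5 N or contact force between rake and rod2 above 0.5 N or contact force between rake and rod3 above 0.5 N) and contact force between rake and tray below 0.1 N).
It fails at once if the rake presses on a rod with more than 15 N (contact force between rake and rod1 above 15 N or contact force between rake and rod2 above 15 N or contact force between rake and rod3 above 15 N).
It fails at once if the rake presses on the tray with more than 14 N (contact force between rake and tray above 14 N).
It fails at once if a bystander is moved by more than 15 mm (distance of any of tip_box, well_plate, tip_box2, reagent, beaker, marker from where it was at the start of the episode above 0.015 m).
It also fails if it takes over 72 s, if anything falls off the work surface, if the arm or the gripper's body presses on something with over 40 N, if the wrist force passes 120 N, or if a joint passes its speed limit or range.

## Working session

There is one attempt and no reset: what is moved stays moved. The work goes in short steps, Python scripts to look and compute and a tool call to move; the robot and the scene stay as the last step left them, time stands still between calls to the robot, and variables do not carry over. Pictures are saved under pics/ and viewed, at most 10 in all, crops included, and the job is handed in when it is done.

Besides the shell and the picture viewer there is one more tool, called as name(argument=value, ...) on one line, values as JSON. apply_moves: Moves the arm, as the interface text tells. Its arguments: {"type":"object","properties":{"plan":{"type":"string"},"gripper":{"type":"number"}},"required":["plan"]}

```bash
mkdir -p pics; ls; python3 - <<'E'
from rig import bot,capture,camera_model
import cv2,numpy as np
np.set_printoptions(precision=4,suppress=True)
for n in ["top","side","wrist"]:
    print(n,camera_model(n)); cv2.imwrite(f"pics/{n}0.png",capture(n)[:,:,::-1])
s=bot.read_state();print(s, bot.hold_point_z)
E
```

```text
pics
top {'vertical_fov': 42.79154691591992, 'cx': 306.79362952998673, 'cy': 196.56887883776787, 'dist': array([0.0197, 0.    , 0.    , 0.    , 0.    ]), 'position': array([ 0.4022, -0.0175,  1.3443]), 'rotation': array([[ 0.0242, -0.9938,  0.1088],
       [-0.9995, -0.022 ,  0.0215],
       [-0.019 , -0.1093, -0.9938]])}
side {'vertical_fov': 43.191060004661466, 'cx': 319.0155653892303, 'cy': 201.44910182369955, 'dist': array([-0.0346,  0.    ,  0.    ,  0.    ,  0.    ]), 'position': array([0.5117, 0.9671, 0.6409]), 'rotation': array([[-0.9994, -0.0214,  0.027 ],
       [-0.0341,  0.502 , -0.8642],
       [ 0.005 , -0.8646, -0.5024]])}
wrist {'vertical_fov': 64.45382666325048, 'cx': 317.24207875932916, 'cy': 199.51333495541522, 'dist': array([-0.0128,  0.    ,  0.    ,  0.    ,  0.    ]), 'hand_eye': array([[ 0.0005, -0.9705, -0.2413,  0.0644],
       [ 1.    ,  0.0005, -0.0001,  0.0013],
       [ 0.0002, -0.2413,  0.9705, -0.1621],
       [ 0.    ,  0.    ,  0.    ,  1.    ]])}
{'time_s': 0.15, 'joint_positions': array([ 64.9451,  30.2674,  82.1381,  -0.0003,  67.6895, -10.2285]), 'qvel': array([ 0.0772, -0.0976, -0.2735,  0.0258,  0.0723,  0.1128]), 'tau': array([  0.0012, -44.043 , -17.6842,   0.0634,   0.0554,  -0.0001]), 'position': array([0.1597, 0.6037, 0.2218]), 'tcp_rot': array([[-0.9667,  0.2559, -0.0007],
       [ 0.2559,  0.9667, -0.0015],
       [ 0.0003, -0.0016, -1.    ]]), 'force': array([ 0.2898, -0.2067, -0.1459]), 'moment': array([ 0.0169,  0.0285, -0.0189]), 'grasp_force': 0.0, 'opening': 1.0046131679092423} -0.0187
```

View pics/top0.png

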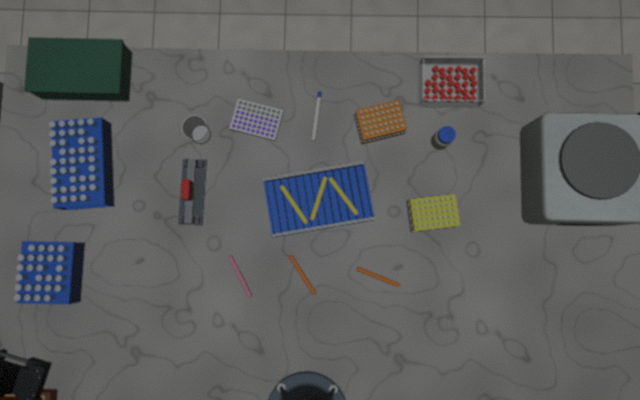

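View pics/side0.png

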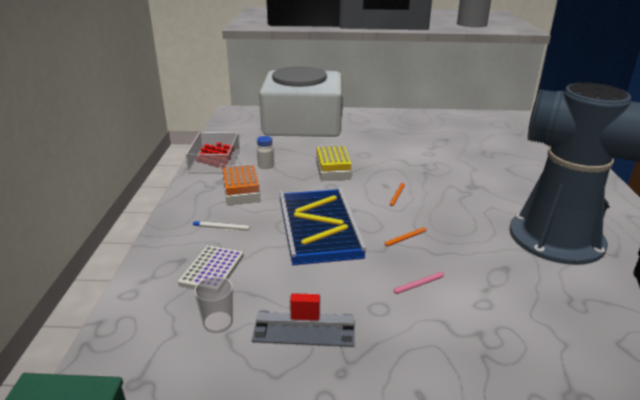

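Top view: the rake grip is at (186,189) on the stand at (192,192). The tray is at (319,199), and the yellow rods are at (294,204), (319,199) and (343,196). Look-alikes: pink at (241,276), orange at (302,274) and (378,276), all outside the tray. I'll check the choice in enlarged crops.

```bash
python3 - <<'E'
import cv2
i=cv2.imread("pics/top0.png")
cv2.imwrite("pics/c1.png",cv2.resize(i[145:245,170:300],None,fx=6,fy=6,interpolation=cv2.INTER_CUBIC))
cv2.imwrite("pics/c2.png",cv2.resize(i[155:245,255:385],None,fx=6,fy=6,interpolation=cv2.INTER_CUBIC))
E
```

```text
(no output)
```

View pics/c1.png

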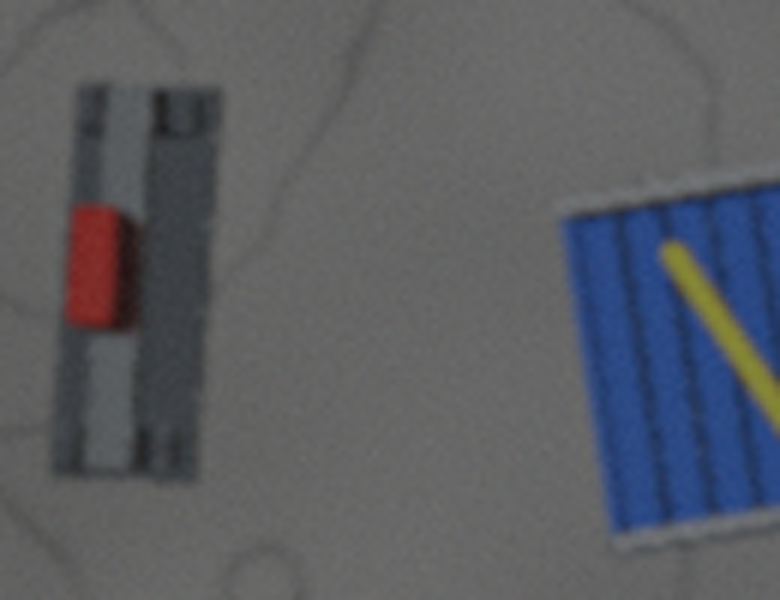

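View pics/c2.png

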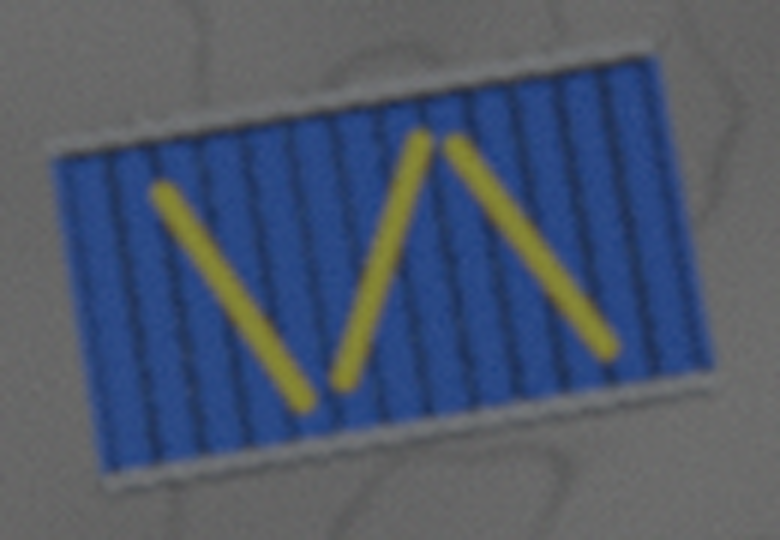

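c1 shows the red grip top at crop (92,266), in the frame the description gives, and the stand corners. c2 shows the blue tray with three yellow rods across the grooves, the left rod about 30 px from the left end. Both choices match the description.

```bash
cat > h.py <<'E'
from rig import bot,capture,camera_model
import cv2,numpy as np
np.set_printoptions(precision=4,suppress=True)
def rays(name,px,st=None):
    m=camera_model(name); f=200/np.tan(np.radians(m["vertical_fov"]/2))
    K=np.array([[f,0,m["cx"]],[0,f,m["cy"]],[0,0,1]])
    n=cv2.undistortPoints(np.array(px,float).reshape(-1,1,2),K,m["dist"]).reshape(-1,2)
    if name=="wrist":
        T=np.eye(4);T[:3,:3]=st["tcp_rot"];T[:3,3]=st["position"];T=T@m["hand_eye"];R,p=T[:3,:3],T[:3,3]
    else: R,p=m["rotation"],m["position"]
    return p,(R@np.c_[n,np.ones(len(n))].T).T
def at_z(name,px,z,st=None):
    p,d=rays(name,px,st); z=np.broadcast_to(z,len(d)); return p+d*((z-p[2])/d[:,2])[:,None]
E
python3 - <<'E'
from h import *
def cp(a,o,s=6): return (np.array(a)+.5)/s-.5+np.array(o)
st=at_z("top",cp([(78,88),(222,90),(197,482),(52,473)],(170,145)),.006);print("stand",st[:,:2],st.mean(0))
g=at_z("top",cp([(72,206),(117,207),(110,328),(67,325)],(170,145)),.080);print("grip",g[:,:2],g.mean(0))
t=at_z("top",cp([(45,146),(655,42),(716,386),(105,488)],(255,155)),.034);print("tray",t[:,:2],t.mean(0))
def ang(v): return np.degrees(np.arctan2(v[1],v[0]))
print("yaw x-axis stand",ang(st[1]-st[2]),ang(st[0]-st[3]),"grip",ang(g[0]-g[3]),ang(g[1]-g[2]),"tray y->",ang(t[0]-t[1]),ang(t[3]-t[2]),ang(t[0]-t[3]))
print(np.linalg.norm(t[0]-t[1]),np.linalg.norm(t[0]-t[3]),np.linalg.norm(st[0]-st[3]),np.linalg.norm(st[0]-st[1]))
r=at_z("top",cp([(160,188),(304,406),(424,138),(343,384),(456,143),(608,353)],(255,155)),.025+.004);c=t.mean(0)
yv=(t[0]-t[1]);yv/=np.linalg.norm(yv); print("rod ends tray y",(r-c)@yv)
E
```

```text
stand [[0.6416 0.3453]
 [0.642  0.2811]
 [0.4677 0.2841]
 [0.4702 0.348 ]] [0.5554 0.3146 0.006 ]
grip [[0.5783 0.3252]
 [0.5783 0.3063]
 [0.5273 0.3068]
 [0.5282 0.3248]] [0.553  0.3158 0.08  ]
tray [[ 0.5892  0.128 ]
 [ 0.6403 -0.1348]
 [ 0.4919 -0.1626]
 [ 0.4423  0.0974]] [ 0.5409 -0.018   0.034 ]
yaw x-axis stand -0.994032176802397 -0.9126921702802562 grip 0.5309768251404433 -0.46103259050814366 tray y-> 100.99870620618766 100.80867518063884 11.789218084081671
0.2677559099451448 0.15012592730544033 0.1713979171152973 0.06421606866838266
rod ends tray y [ 0.0882  0.0424 -0.0282  0.0243 -0.0415 -0.0902]
```

apply_moves(plan="-0.3 -0.12 0 0 0 0; -0.65 -0.25 0 0 0 0; -0.65 -0.25 0 0 0 0; -0.65 -0.25 0 0 0 0; -0.65 -0.25 0 0 0 0; -0.65 -0.25 0 0 0 0; -0.65 -0.25 0 0 0 0; -0.65 -0.25 0 0 0 0; -0.65 -0.25 0 0 0 0; -0.65 -0.25 0 0 0 0", gripper=1)

```text
time_s: 0.98
position: [0.4279, 0.4096, 0.2223]
tcp_rot: [[-0.967, 0.256, -0.001], [0.256, 0.967, -0.0], [0.0, -0.0, -1.0]]
force: [0.3, 0.1, -0.0]
opening: 0.999
grasp_force: 0.0
```

apply_moves(plan="-0.65 -0.25 0 0 0 0; -0.65 -0.25 0 0 0 0; -0.65 -0.25 0 0 0 0; -0.65 -0.25 0 0 0 0; -0.35 -0.18 0 0 0 0; 0 0 0 0 0 -0.013; 0 0 0 0 0 -0.013; 0 0 0 0 0 -0.013; 0 0 0 0 0 0; 0 0 0 0 0 0")

```text
time_s: 1.82
position: [0.5541, 0.316, 0.2222]
tcp_rot: [[-1.0, 0.016, -0.001], [0.016, 1.0, -0.0], [0.001, -0.0, -1.0]]
force: [-0.1, -0.2, 0.3]
opening: 1.003
grasp_force: 0.0
```

```bash
python3 - <<'E'
from h import *
s=bot.read_state();print(s["position"],s["tcp_rot"])
np.save("s1.npy",s,allow_pickle=True)
i=capture("wrist")[:,:,::-1];cv2.imwrite("pics/w1.png",i)
m=(i[:,:,2].astype(int)-i[:,:,1]>70)&(i[:,:,2].astype(int)-i[:,:,0]>70)
ys,xs=np.nonzero(m);print(cv2.minAreaRect(np.c_[xs,ys].astype(np.float32)),len(xs))
E
```

```text
[0.5541 0.316  0.2222] [[-0.9999  0.0159 -0.0007]
 [ 0.0159  0.9999 -0.0003]
 [ 0.0007 -0.0003 -1.    ]]
((205.6558837890625, 75.66156768798828), (358.4193420410156, 99.18096923828125), 36.14030075073242) 1535
```

View pics/w1.png

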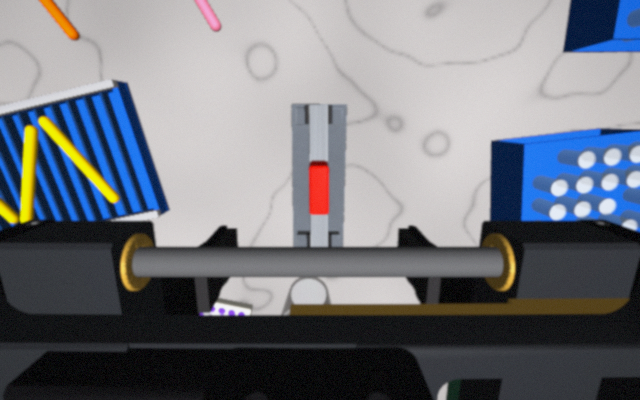

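The wrist view shows the red grip centred at (318.5,187) on its stand, nearly straight below, with the tray's near end at (112,82)–(158,212).

```bash
python3 - <<'E'
from h import *
s=np.load("s1.npy",allow_pickle=True).item()
i=cv2.imread("pics/w1.png").astype(int)
m=(i[:,:,2]-i[:,:,1]>70)&(i[:,:,2]-i[:,:,0]>70); m[:,:250]=0;m[:100]=0;m[:,400:]=0
ys,xs=np.nonzero(m);print(xs.min(),xs.max(),ys.min(),ys.max(),[ (y,xs[ys==y].min(),xs[ys==y].max()) for y in (165,175,185,195,205,211)])
print("grip x-sides at z.08",at_z("wrist",[(309,187),(328.5,187)],.08,s)[:,:2])
print("grip ends",at_z("wrist",[(318.5,161),(318.5,214)],.08,s)[:,:2])
print("stand L/R edges",at_z("wrist",[(292,105),(346,105),(292.5,240),(346,240)],.006,s)[:,:2])
print("tray",at_z("wrist",[(112,82),(158,213)],.034,s)[:,:2])
c=i[60:250,0:200].astype(np.uint8);cv2.imwrite("pics/c3.png",cv2.resize(c,None,fx=3,fy=3,interpolation=cv2.INTER_CUBIC))
E
```

```text
309 328 162 214 [(165, np.int64(310), np.int64(327)), (175, np.int64(309), np.int64(328)), (185, np.int64(309), np.int64(328)), (195, np.int64(309), np.int64(328)), (205, np.int64(309), np.int64(328)), (211, np.int64(309), np.int64(328))]
grip x-sides at z.08 [[0.5528 0.3089]
 [0.5531 0.328 ]]
grip ends [[0.5275 0.3185]
 [0.5805 0.3178]]
stand L/R edges [[0.4719 0.2892]
 [0.4728 0.3511]
 [0.6363 0.2842]
 [0.6374 0.3521]]
tray [[0.4466 0.1032]
 [0.5901 0.1326]]
```

View pics/c3.png

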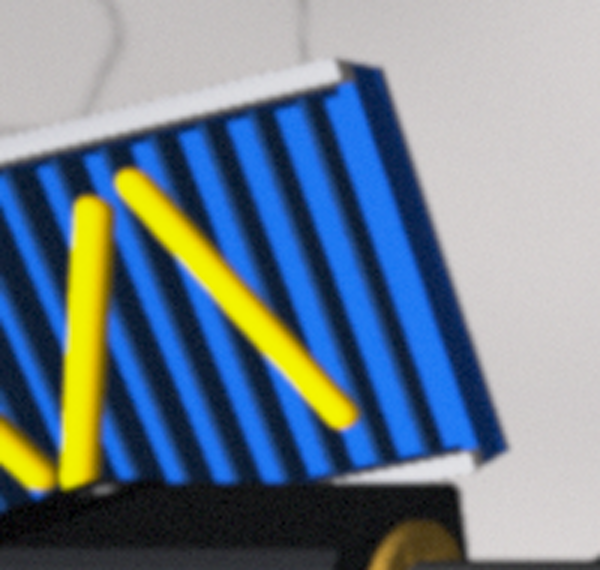

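apply_moves(plan="0 0.02 0.4 0 0 0; 0 0 0.7 0 0 0; 0 0 0.7 0 0 0; 0 0 0.7 0 0 0; 0 0 0.5 0 0 0; 0 0 0.3 0 0 0; 0 0 0.14 0 0 0; 0 0 0.08 0 0 0; 0 0 0 0 0 0")

```text
time_s: 2.62
position: [0.5544, 0.3173, 0.0463]
tcp_rot: [[-1.0, 0.014, -0.0], [0.014, 1.0, -0.0], [0.0, -0.0, -1.0]]
force: [-0.2, -0.2, 0.0]
opening: 0.999
grasp_force: 0.0
```

apply_moves(plan="0 0 0 0 0 0; 0 0 0 0 0 0; 0 0 0 0 0 0; 0 0 0 0 0 0; 0 0 0 0 0 0; 0 0 0 0 0 0; 0 0 0 0 0 0; 0 0 0 0 0 0; 0 0 0 0 0 0; 0 0 0 0 0 0", gripper=-1)

```text
time_s: 3.45
position: [0.5543, 0.3171, 0.0465]
tcp_rot: [[-1.0, 0.014, -0.0], [0.014, 1.0, -0.0], [0.0, -0.0, -1.0]]
force: [-0.7, 0.2, -0.4]
opening: 0.329
grasp_force: 0.0
```

apply_moves(plan="0 0 0 0 0 0; 0 0 0 0 0 0; 0 0 0 0 0 0; 0 0 0 0 0 0; 0 0 0 0 0 0; 0 0 0 0 0 0")

```text
time_s: 3.95
position: [0.5543, 0.3172, 0.0465]
tcp_rot: [[-1.0, 0.014, -0.0], [0.014, 1.0, 0.0], [0.0, 0.0, -1.0]]
force: [0.2, -0.4, -0.2]
opening: 0.224
grasp_force: 30.0
```

apply_moves(plan="0 0 -0.1 0 0 0; 0 0 -0.4 0 0 0; 0 0 -0.5 0 0 0; 0 0 -0.5 0 0 0; 0 0 -0.3 0 0 0; 0 0 -0.1 0 0 0; 0 0 0 0 0 0")

```text
time_s: 4.53
position: [0.5551, 0.3174, 0.1432]
tcp_rot: [[-1.0, 0.014, 0.003], [0.014, 1.0, 0.001], [-0.003, 0.001, -1.0]]
force: [0.2, -0.1, -2.9]
opening: 0.23
grasp_force: 30.0
```

apply_moves(plan="0.05 -0.3 0 0 0 0; 0.08 -0.6 0 0 0 0; 0.08 -0.6 0 0 0 0; 0.08 -0.6 0 0 0 0; 0.08 -0.6 0 0 0 0; 0.08 -0.6 0 0 0 0; 0.08 -0.6 0 0 0 -0.01; 0.06 -0.47 0 0 0 -0.01; 0 -0.1 0 0 0 -0.0125; 0 0 0 0 0 0")

```text
time_s: 5.37
position: [0.5228, 0.092, 0.1402]
tcp_rot: [[-0.982, -0.188, -0.003], [-0.188, 0.982, -0.0], [0.003, 0.0, -1.0]]
force: [0.1, 1.2, -2.9]
opening: 0.229
grasp_force: 30.0
```

```bash
python3 - <<'E'
from h import *
s=bot.read_state();print(s["position"],s["tcp_rot"],s["force"],s["moment"])
np.save("s2.npy",s,allow_pickle=True)
cv2.imwrite("pics/w2.png",capture("wrist")[:,:,::-1])
E
```

```text
[0.5228 0.092  0.1402] [[-0.9823 -0.1875 -0.0031]
 [-0.1875  0.9823 -0.0002]
 [ 0.0031  0.0004 -1.    ]] [ 0.149   1.1686 -2.937 ] [0.042  0.0293 0.0113]
```

View pics/w2.png

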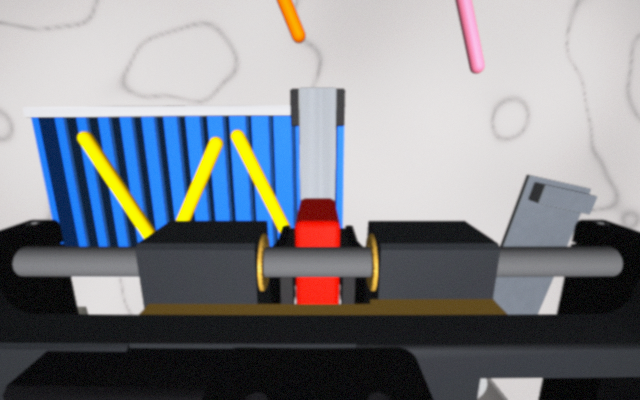

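Rake held over the tray's +y end. The near bar's outer edge runs along row ~107 from (28,108) to (285,107), parallel to the rake, and the head's near end is at row 88.

```bash
python3 - <<'E'
from h import *
s=np.load("s2.npy",allow_pickle=True).item();R,p=s["tcp_rot"],s["position"]
tool=lambda w:(w-p)@R
b=at_z("wrist",[(28,108),(285,107),(60,116.5),(285,115)],.034,s);print("bar world",b[:,:2],"tool",tool(b))
z0=p[2]-.0245
h=at_z("wrist",[(298,88.5),(338,88.5)],z0+.012,s);print("head end tool",tool(h))
h=at_z("wrist",[(291.5,125),(344.5,125)],z0,s);print("foot tool",tool(h))
i=cv2.imread("pics/w2.png")
for x in (60,150,250):print(x,i[98:124,x].sum(1))
print(i[80:130,318].sum(1))
for x in(36,):print(i[112,15:50].sum(1))
E
```

```text
bar world [[ 0.4936 -0.1552]
 [ 0.4538  0.0528]
 [ 0.4956 -0.1289]
 [ 0.46    0.0538]] tool [[ 0.0747 -0.2374  0.1064]
 [ 0.0748 -0.0256  0.1064]
 [ 0.0678 -0.2119  0.1064]
 [ 0.0685 -0.0258  0.1064]]
head end tool [[ 0.0804 -0.0095  0.0127]
 [ 0.0804  0.0115  0.0128]]
foot tool [[ 0.0616 -0.0142  0.0247]
 [ 0.0616  0.0163  0.0247]]
60 [675 672 675 674 675 675 677 678 689 705 705 702 700 700 699 705 704 692
 646 516 428 415 417 415 404 412]
150 [630 640 658 665 670 665 662 650 666 694 703 710 712 712 718 719 698 644
 552 476 438 438 432 444 433 434]
250 [666 659 663 667 666 665 662 670 687 701 708 709 712 710 715 706 664 495
 328 259 246 235 234 230 231 216]
[619 632 640 642 640 644 630 588 582 595 602 598 599 599 592 599 599 600
 602 603 600 604 599 598 601 597 605 603 612 600 611 605 606 600 606 603
 606 603 604 607 607 605 607 612 609 603 606 609 607 604]
[666 665 665 668 667 669 667 672 682 690 697 695 695 696 697 694 693 693
 697 697 700 700 697 699 700 695 697 695 702 697 697 700 700 702 694]
```

apply_moves(plan="0 0.05 0.2 0 0 0; 0 0.05 0.4 0 0 0; 0 0 0.4 0 0 0; 0 0 0.25 0 0 0; 0 0 0.15 0 0 0; 0 0 0.08 0 0 0; 0 0 0.03 0 0 0; 0 0 0 0 0 0; 0 0 0 0 0 0")

```text
time_s: 6.17
position: [0.5234, 0.0991, 0.0665]
tcp_rot: [[-0.982, -0.189, 0.001], [-0.189, 0.982, -0.0], [-0.001, -0.0, -1.0]]
force: [-0.3, -0.8, -1.8]
opening: 0.228
grasp_force: 30.0
```

apply_moves(plan="0 0 0.006 0 0 0; 0 0 0.006 0 0 0; 0 0 0.006 0 0 0; 0 0 0.006 0 0 0; 0 0 0 0 0 0; 0 0 0 0 0 0")

```text
time_s: 6.67
position: [0.523, 0.0988, 0.0649]
tcp_rot: [[-0.982, -0.189, 0.0], [-0.189, 0.982, -0.0], [-0.0, -0.0, -1.0]]
force: [-0.3, 0.1, -1.9]
opening: 0.224
grasp_force: 30.0
```

apply_moves(plan="0 0 0.01 0 0 0; 0 0 0.01 0 0 0; 0 0 0.01 0 0 0; 0 0 0.01 0 0 0; 0 0 0.005 0 0 0; 0 0 0 0 0 0; 0 0 0 0 0 0")

```text
time_s: 7.25
position: [0.5229, 0.0988, 0.0626]
tcp_rot: [[-0.982, -0.189, -0.0], [-0.189, 0.982, -0.0], [0.0, 0.0, -1.0]]
force: [0.1, -0.1, -3.0]
opening: 0.23
grasp_force: 30.0
```

apply_moves(plan="0 0 0.006 0 0 0; 0 0 0.006 0 0 0; 0 0 0.006 0 0 0; 0 0 0 0 0 0; 0 0 0 0 0 0")

```text
time_s: 7.67
position: [0.5229, 0.0988, 0.0617]
tcp_rot: [[-0.982, -0.189, -0.0], [-0.189, 0.982, -0.0], [0.0, -0.0, -1.0]]
force: [-0.1, -0.2, -2.0]
opening: 0.227
grasp_force: 30.0
```

apply_moves(plan="0 0 0.006 0 0 0; 0 0 0.006 0 0 0; 0 0 0.006 0 0 0; 0 0 0 0 0 0; 0 0 0 0 0 0")

```text
time_s: 8.08
position: [0.5229, 0.0988, 0.0608]
tcp_rot: [[-0.982, -0.189, -0.0], [-0.189, 0.982, -0.0], [0.0, -0.0, -1.0]]
force: [-0.1, -1.1, -1.4]
opening: 0.226
grasp_force: 30.0
```

apply_moves(plan="0 0 0.006 0 0 0; 0 0 0.006 0 0 0; 0 0 0 0 0 0; 0 0 0 0 0 0")

```text
time_s: 8.42
position: [0.5229, 0.0988, 0.0602]
tcp_rot: [[-0.982, -0.189, -0.0], [-0.189, 0.982, -0.0], [0.0, -0.0, -1.0]]
force: [0.4, 0.1, -1.8]
opening: 0.229
grasp_force: 30.0
```

apply_moves(plan="0 0 0.006 0 0 0; 0 0 0.006 0 0 0; 0 0 0 0 0 0; 0 0 0 0 0 0")

```text
time_s: 8.75
position: [0.5229, 0.0988, 0.0596]
tcp_rot: [[-0.982, -0.189, -0.0], [-0.189, 0.982, 0.0], [0.0, 0.0, -1.0]]
force: [0.1, 0.4, -2.5]
opening: 0.227
grasp_force: 30.0
```

apply_moves(plan="0 0 0.006 0 0 0; 0 0 0.006 0 0 0; 0 0 0 0 0 0; 0 0 0 0 0 0")

```text
time_s: 9.08
position: [0.5229, 0.0988, 0.059]
tcp_rot: [[-0.982, -0.189, 0.0], [-0.189, 0.982, -0.0], [-0.0, -0.0, -1.0]]
force: [0.4, 0.2, -0.7]
opening: 0.227
grasp_force: 30.0
```

apply_moves(plan="0 0 0.006 0 0 0; 0 0 0 0 0 0; 0 0 0 0 0 0")

```text
time_s: 9.33
position: [0.5229, 0.0988, 0.0587]
tcp_rot: [[-0.982, -0.189, -0.0], [-0.189, 0.982, -0.0], [0.0, -0.0, -1.0]]
force: [0.6, -0.5, -1.8]
opening: 0.225
grasp_force: 30.0
```

apply_moves(plan="0 0 0 0 0 0")

```text
time_s: 9.42
position: [0.5229, 0.0988, 0.0587]
tcp_rot: [[-0.982, -0.189, -0.0], [-0.189, 0.982, -0.0], [0.0, -0.0, -1.0]]
force: [0.1, 0.2, -2.0]
opening: 0.226
grasp_force: 30.0
```

apply_moves(plan="0 0 0 0 0 0")

```text
time_s: 9.5
position: [0.5229, 0.0989, 0.0587]
tcp_rot: [[-0.982, -0.189, 0.0], [-0.189, 0.982, -0.0], [-0.0, -0.0, -1.0]]
force: [0.5, -0.5, -2.1]
opening: 0.226
grasp_force: 30.0
```

Still free (baseline about -2.0 N).

apply_moves(plan="0 0 0.006 0 0 0; 0 0 0.004 0 0 0; 0 0 0 0 0 0; 0 0 0 0 0 0")

```text
time_s: 9.83
position: [0.5229, 0.0989, 0.0582]
tcp_rot: [[-0.982, -0.189, -0.0], [-0.189, 0.982, 0.0], [0.0, 0.0, -1.0]]
force: [-0.8, 0.2, -1.8]
opening: 0.226
grasp_force: 30.0
```

apply_moves(plan="0 0 0 0 0 0")

```text
time_s: 9.92
position: [0.5229, 0.0988, 0.0582]
tcp_rot: [[-0.982, -0.189, -0.0], [-0.189, 0.982, -0.0], [0.0, 0.0, -1.0]]
force: [1.1, 1.0, -1.5]
opening: 0.227
grasp_force: 30.0
```

apply_moves(plan="0 0 0.005 0 0 0; 0 0 0.005 0 0 0; 0 0 0 0 0 0; 0 0 0 0 0 0")

```text
time_s: 10.25
position: [0.5229, 0.0988, 0.0577]
tcp_rot: [[-0.982, -0.189, -0.0], [-0.189, 0.982, 0.0], [0.0, 0.0, -1.0]]
force: [-0.2, 0.0, -1.9]
opening: 0.228
grasp_force: 30.0
```

apply_moves(plan="0 0 0 0 0 0")

```text
time_s: 10.33
position: [0.5229, 0.0988, 0.0577]
tcp_rot: [[-0.982, -0.189, -0.0], [-0.189, 0.982, -0.0], [0.0, -0.0, -1.0]]
force: [0.4, -1.5, -2.1]
opening: 0.227
grasp_force: 30.0
```

apply_moves(plan="0 0 0.005 0 0 0; 0 0 0.005 0 0 0; 0 0 0 0 0 0; 0 0 0 0 0 0")

```text
time_s: 10.67
position: [0.5229, 0.0988, 0.0572]
tcp_rot: [[-0.982, -0.189, -0.0], [-0.189, 0.982, -0.0], [0.0, 0.0, -1.0]]
force: [0.1, -0.5, -1.6]
opening: 0.226
grasp_force: 30.0
```

apply_moves(plan="0 0 0 0 0 0")

```text
time_s: 10.75
position: [0.5229, 0.0989, 0.0572]
tcp_rot: [[-0.982, -0.189, 0.0], [-0.189, 0.982, 0.0], [-0.0, -0.0, -1.0]]
force: [-0.2, 0.1, -2.1]
opening: 0.225
grasp_force: 30.0
```

apply_moves(plan="0 0 0.005 0 0 0; 0 0 0.005 0 0 0; 0 0 0 0 0 0; 0 0 0 0 0 0")

```text
time_s: 11.08
position: [0.523, 0.0988, 0.0567]
tcp_rot: [[-0.982, -0.189, 0.0], [-0.189, 0.982, -0.0], [-0.0, -0.0, -1.0]]
force: [0.2, -0.7, -1.2]
opening: 0.224
grasp_force: 30.0
```

apply_moves(plan="0 0 0 0 0 0")

```text
time_s: 11.17
position: [0.5229, 0.0989, 0.0567]
tcp_rot: [[-0.982, -0.189, -0.0], [-0.189, 0.982, -0.0], [0.0, -0.0, -1.0]]
force: [-0.2, 0.4, -2.6]
opening: 0.222
grasp_force: 30.0
```

apply_moves(plan="0 0 0.005 0 0 0; 0 0 0.005 0 0 0; 0 0 0 0 0 0; 0 0 0 0 0 0")

```text
time_s: 11.5
position: [0.5229, 0.0988, 0.0562]
tcp_rot: [[-0.982, -0.189, -0.0], [-0.189, 0.982, -0.0], [0.0, -0.0, -1.0]]
force: [-0.2, 0.1, -2.2]
opening: 0.226
grasp_force: 30.0
```

apply_moves(plan="0 0 0 0 0 0")

```text
time_s: 11.58
position: [0.5229, 0.0989, 0.0562]
tcp_rot: [[-0.982, -0.189, -0.0], [-0.189, 0.982, -0.0], [0.0, -0.0, -1.0]]
force: [0.0, -0.1, -1.7]
opening: 0.23
grasp_force: 30.0
```

apply_moves(plan="0 0 0.005 0 0 0; 0 0 0.003 0 0 0; 0 0 0 0 0 0; 0 0 0 0 0 0")

```text
time_s: 11.92
position: [0.5229, 0.0989, 0.0558]
tcp_rot: [[-0.982, -0.189, -0.0], [-0.189, 0.982, -0.0], [0.0, -0.0, -1.0]]
force: [0.8, -0.1, -2.3]
opening: 0.222
grasp_force: 30.0
```

apply_moves(plan="0 0 0 0 0 0")

```text
time_s: 12.0
position: [0.5229, 0.0988, 0.0558]
tcp_rot: [[-0.982, -0.189, -0.0], [-0.189, 0.982, -0.0], [0.0, -0.0, -1.0]]
force: [-0.2, -0.8, -2.5]
opening: 0.227
grasp_force: 30.0
```

apply_moves(plan="0 0 0.004 0 0 0; 0 0 0.004 0 0 0; 0 0 0 0 0 0; 0 0 0 0 0 0")

```text
time_s: 12.33
position: [0.523, 0.0988, 0.0555]
tcp_rot: [[-0.982, -0.189, 0.0], [-0.189, 0.982, -0.0], [-0.0, -0.0, -1.0]]
force: [0.5, 0.5, 0.2]
opening: 0.229
grasp_force: 30.0
```

apply_moves(plan="0 0 0 0 0 0")

```text
time_s: 12.42
position: [0.523, 0.0989, 0.0555]
tcp_rot: [[-0.982, -0.189, 0.0], [-0.189, 0.982, 0.0], [-0.0, -0.0, -1.0]]
force: [-1.3, 1.3, 0.1]
opening: 0.227
grasp_force: 30.0
```

apply_moves(plan="0 0 0.004 0 0 0; 0 0 0.004 0 0 0; 0 0 0 0 0 0; 0 0 0 0 0 0")

```text
time_s: 12.75
position: [0.5231, 0.0989, 0.0554]
tcp_rot: [[-0.982, -0.189, 0.001], [-0.189, 0.982, 0.0], [-0.001, -0.0, -1.0]]
force: [-0.5, 0.1, 5.1]
opening: 0.226
grasp_force: 30.0
```

apply_moves(plan="0 0 0 0 0 0")

```text
time_s: 12.83
position: [0.5231, 0.0989, 0.0554]
tcp_rot: [[-0.982, -0.189, 0.0], [-0.189, 0.982, 0.0], [-0.0, -0.0, -1.0]]
force: [-0.9, 1.0, 5.1]
opening: 0.231
grasp_force: 30.0
```

apply_moves(plan="0 -0.02 0 0 0 0; 0 -0.04 0 0 0 0; 0 -0.05 0 0 0 0; 0 -0.05 0 0 0 0; 0 -0.05 0 0 0 0; 0 -0.05 0 0 0 0")

```text
time_s: 13.33
position: [0.5252, 0.0869, 0.0554]
tcp_rot: [[-0.982, -0.189, 0.0], [-0.188, 0.982, 0.001], [-0.0, 0.001, -1.0]]
force: [-0.2, 3.9, 5.8]
opening: 0.228
grasp_force: 30.0
```

```bash
python3 - <<'E'
from h import *
s=bot.read_state();print(s["position"],s["tcp_rot"],s["force"],s["moment"])
E
```

```text
[0.5252 0.0869 0.0554] [[-0.9821 -0.1885  0.    ]
 [-0.1885  0.9821  0.0014]
 [-0.0003  0.0014 -1.    ]] [-0.2422  3.8711  5.8421] [ 0.7363  0.3831 -0.0019]
```

apply_moves(plan="0 -0.05 0 0 0 0; 0 -0.05 0 0 0 0; 0 -0.05 0 0 0 0; 0 -0.05 0 0 0 0; 0 -0.05 0 0 0 0; 0 -0.05 0 0 0 0; 0 -0.05 0 0 0 0; 0 -0.05 0 0 0 0")

```text
time_s: 14.0
position: [0.529, 0.0673, 0.0554]
tcp_rot: [[-0.982, -0.188, -0.0], [-0.188, 0.982, 0.001], [-0.0, 0.001, -1.0]]
force: [-1.1, 3.4, 6.5]
opening: 0.226
grasp_force: 30.0
```

apply_moves(plan="0 -0.05 0 0 0 0; 0 -0.05 0 0 0 0; 0 -0.05 0 0 0 0; 0 -0.05 0 0 0 0; 0 -0.05 0 0 0 0; 0 -0.05 0 0 0 0; 0 -0.05 0 0 0 0; 0 -0.05 0 0 0 0")

```text
time_s: 14.67
position: [0.5327, 0.0477, 0.0554]
tcp_rot: [[-0.982, -0.189, -0.0], [-0.189, 0.982, 0.001], [-0.0, 0.002, -1.0]]
force: [0.1, 3.7, 7.0]
opening: 0.23
grasp_force: 30.0
```

apply_moves(plan="0 -0.05 -0.002 0 0 0; 0 -0.05 -0.001 0 0 0; 0 -0.05 0 0 0 0; 0 -0.05 0 0 0 0; 0 -0.05 0 0 0 0; 0 -0.05 0 0 0 0; 0 -0.05 0 0 0 0; 0 -0.05 -0.001 0 0 0")

```text
time_s: 15.33
position: [0.5364, 0.0279, 0.0554]
tcp_rot: [[-0.982, -0.189, -0.001], [-0.189, 0.982, 0.001], [0.0, 0.001, -1.0]]
force: [-0.9, 2.9, 4.3]
opening: 0.223
grasp_force: 30.0
```

```bash
cat > rods.py <<'E'
from h import *
i=capture("top")[:,:,::-1].astype(int);s=bot.read_state();print(s["position"],s["force"],s["moment"])
m=((i[:,:,2]-i[:,:,0]>50)&(i[:,:,1]-i[:,:,0]>40)).astype(np.uint8);m[:,:255]=0;m[:,385:]=0;m[:150]=0;m[245:]=0
n,l,st,c=cv2.connectedComponentsWithStats(m)
a=np.radians(10.9)
for k in range(1,n):
    if st[k,4]<15: continue
    ys,xs=np.nonzero(l==k);w=at_z("top",np.c_[xs,ys],.018)[:,:2]-[.5415,-.0175]
    t=w@np.array([[np.cos(a),-np.sin(a)],[np.sin(a),np.cos(a)]])
    ev,V=np.linalg.eigh(np.cov((t-t.mean(0)).T)); v=V[:,1]
    print(len(t),"tray",t.mean(0)*1e3,"ang",np.degrees(np.arctan2(v[1],v[0])),"ext",t.min(0)*1e3,t.max(0)*1e3)
E
python3 rods.py
```

```text
[0.5365 0.0274 0.0554] [-0.8745  1.8612  5.638 ] [ 0.4503  0.4045 -0.0063]
90 tray [-20.3863 -75.8128] ang -153.1092900465209 ext [-52.5382 -92.9167] [ 13.7667 -59.6094]
```

apply_moves(plan="0 -0.05 0 0 0 0; 0 -0.05 0 0 0 0; 0 -0.05 0 0 0 0; 0 -0.05 0 0 0 0; 0 -0.05 -0.001 0 0 0; 0 -0.05 0 0 0 0; 0 -0.05 0 0 0 0; 0 -0.05 0 0 0 0")

```text
time_s: 16.05
position: [0.5402, 0.0082, 0.0554]
tcp_rot: [[-0.982, -0.189, -0.001], [-0.189, 0.982, 0.001], [0.0, 0.001, -1.0]]
force: [-1.2, 4.0, 5.4]
opening: 0.228
grasp_force: 30.0
```

apply_moves(plan="0 -0.05 0 0 0 0; 0 -0.05 0 0 0 0; 0 -0.05 0 0 0 0; 0 -0.05 0 0 0 0; 0 -0.05 -0.001 0 0 0; 0 -0.05 0 0 0 0; 0 -0.05 0 0 0 0; 0 -0.05 0 0 0 0")

```text
time_s: 16.72
position: [0.544, -0.0116, 0.0554]
tcp_rot: [[-0.982, -0.189, -0.001], [-0.189, 0.982, 0.001], [0.0, 0.001, -1.0]]
force: [-1.4, 3.2, 5.1]
opening: 0.229
grasp_force: 30.0
```

```bash
python3 - <<'E'
from h import *
a=capture("wrist")[60:280,:,::-1];b=capture("side")[160:290,240:400,::-1]
b=cv2.resize(b,None,fx=4,fy=4,interpolation=cv2.INTER_CUBIC)[:380]
cv2.imwrite("pics/m1.png",np.vstack([a,b]))
E
```

```text
(no output)
```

View pics/m1.png

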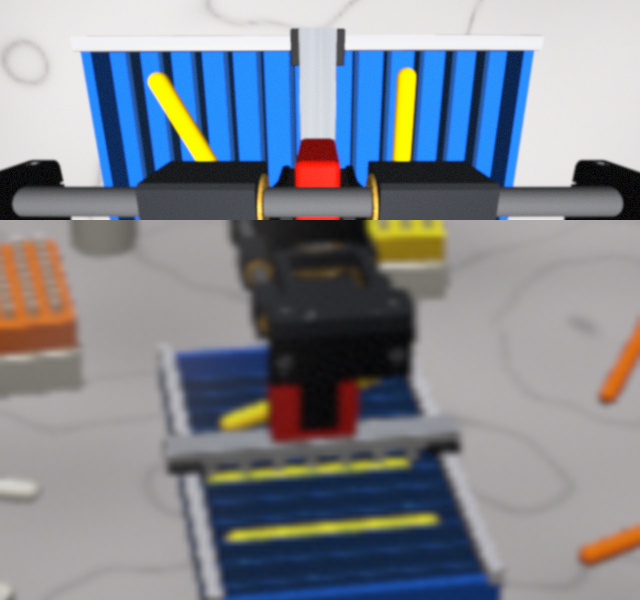

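The picture shows one rod down behind the rake (side view, 330,528), a second now lying just behind the head (310,470), and the third still askew ahead (180,120). The feet are centred on the bars.

apply_moves(plan="0 -0.05 0 0 0 0; 0 -0.05 0 0 0 0; 0 -0.05 0 0 0 0; 0 -0.05 0 0 0 0; 0 -0.05 -0.001 0 0 0; 0 -0.05 0 0 0 0; 0 -0.05 0 0 0 0; 0 -0.05 0 0 0 0; 0 -0.05 0 0 0 0; 0 -0.05 0 0 0 0")

```text
time_s: 17.65
position: [0.5488, -0.0363, 0.0554]
tcp_rot: [[-0.982, -0.189, -0.001], [-0.189, 0.982, 0.001], [0.0, 0.001, -1.0]]
force: [-0.2, 3.8, 5.7]
opening: 0.228
grasp_force: 30.0
```

apply_moves(plan="0 -0.05 0 0 0 0; 0 -0.05 0 0 0 0; 0 -0.05 0 0 0 0; 0 -0.05 0 0 0 0; 0 -0.05 -0.001 0 0 0; 0 -0.05 0 0 0 0; 0 -0.05 0 0 0 0; 0 -0.05 0 0 0 0; 0 -0.05 0 0 0 0; 0 -0.05 0 0 0 0")

```text
time_s: 18.48
position: [0.5536, -0.0611, 0.0554]
tcp_rot: [[-0.982, -0.189, -0.0], [-0.189, 0.982, 0.0], [0.0, 0.001, -1.0]]
force: [-0.5, 3.4, 4.6]
opening: 0.23
grasp_force: 30.0
```

apply_moves(plan="0 -0.05 0 0 0 0; 0 -0.05 0 0 0 0; 0 -0.05 0 0 0 0; 0 -0.05 0 0 0 0; 0 -0.05 0 0 0 0; 0 -0.05 0 0 0 0; 0 -0.05 0 0 0 0; 0 -0.05 0 0 0 0; 0 -0.05 0 0 0 0; 0 -0.05 0 0 0 0")

```text
time_s: 19.32
position: [0.5583, -0.0856, 0.0554]
tcp_rot: [[-0.982, -0.189, -0.001], [-0.189, 0.982, 0.001], [0.001, 0.001, -1.0]]
force: [-1.0, 3.0, 5.0]
opening: 0.23
grasp_force: 30.0
```

apply_moves(plan="0 -0.04 0 0 0 0; 0 -0.04 0 0 0 0; 0 -0.04 0 0 0 0; 0 -0.04 -0.001 0 0 0; 0 -0.04 0 0 0 0; 0 -0.04 0 0 0 0")

```text
time_s: 19.82
position: [0.5606, -0.0976, 0.0554]
tcp_rot: [[-0.982, -0.189, -0.0], [-0.189, 0.982, 0.0], [0.0, 0.0, -1.0]]
force: [-0.3, 2.4, 3.9]
opening: 0.226
grasp_force: 30.0
```

```bash
python3 rods.py;  python3 - <<'E'
from h import *
a=capture("wrist")[60:280,:,::-1];b=capture("side")[160:290,240:400,::-1]
b=cv2.resize(b,None,fx=4,fy=4,interpolation=cv2.INTER_CUBIC)[:380]
cv2.imwrite("pics/m2.png",np.vstack([a,b]))
E
```

```text
[ 0.5608 -0.0981  0.0554] [-0.9798  2.4542  4.7299] [ 0.5151  0.3939 -0.008 ]
80 tray [26.1351 61.7362] ang -178.6893684762703 ext [-8.453  57.6353] [56.5632 66.2831]
```

View pics/m2.png

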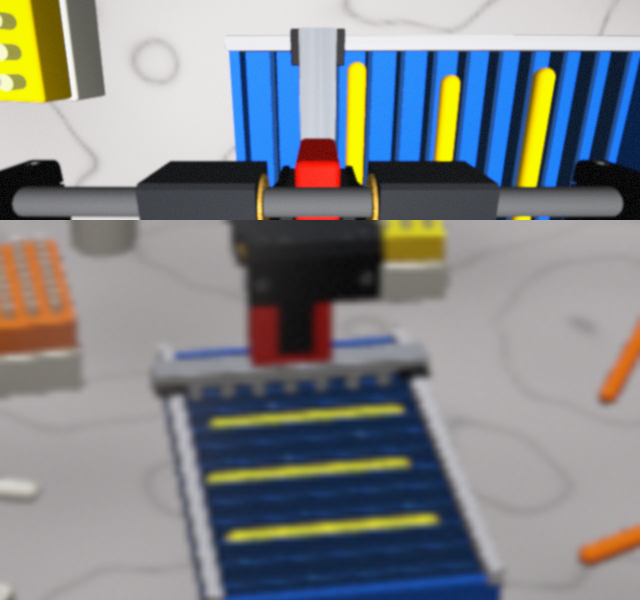

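All three rods are parallel and down in grooves behind the rake (side view, rows 415, 470 and 527). The rake passed over them, so I'll lift it and return it.

apply_moves(plan="0 0 -0.02 0 0 0; 0 0 -0.1 0 0 0; 0 0 -0.3 0 0 0; 0 0 -0.5 0 0 0; 0 0 -0.5 0 0 0; 0 0 -0.4 0 0 0; 0 0 -0.2 0 0 0; 0 0 -0.08 0 0 0; 0 0 0 0 0 0")

```text
time_s: 20.72
position: [0.5611, -0.0978, 0.1609]
tcp_rot: [[-0.982, -0.189, 0.001], [-0.189, 0.982, -0.001], [-0.001, -0.001, -1.0]]
force: [-0.4, -0.1, -2.6]
opening: 0.23
grasp_force: 30.0
```

apply_moves(plan="-0.04 0.3 0 0 0 0; -0.1 0.6 0 0 0 0; -0.1 0.6 0 0 0 0; -0.1 0.6 0 0 0 0; -0.1 0.6 0 0 0 0; -0.1 0.6 0 0 0 0; -0.1 0.6 0 0 0 0; -0.1 0.6 0 0 0 0; -0.1 0.6 0 0 0 0; -0.1 0.6 0 0 0 0")

```text
time_s: 21.55
position: [0.5509, 0.1934, 0.1584]
tcp_rot: [[-0.982, -0.19, -0.004], [-0.19, 0.982, -0.0], [0.004, 0.0, -1.0]]
force: [0.0, 0.1, -2.0]
opening: 0.227
grasp_force: 30.0
```

apply_moves(plan="-0.1 0.6 0 0 0 0; -0.1 0.6 0 0 0 0; -0.1 0.6 0 0 0 0; -0.1 0.5 0 0 0 0; -0.1 0.3 0 0 0 0; 0 0.1 0 0 0 0; 0 0 0 0 0 0.011; 0 0 0 0 0 0.011; 0 0 0 0 0 0.0105; 0 0 0 0 0 0")

```text
time_s: 22.38
position: [0.5505, 0.3278, 0.1588]
tcp_rot: [[-1.0, 0.015, -0.003], [0.015, 1.0, -0.002], [0.003, -0.002, -1.0]]
force: [0.6, -0.8, -2.3]
opening: 0.232
grasp_force: 30.0
```

apply_moves(plan="0 0 0 0 0 0; 0 0 0 0 0 0; 0 0 0 0 0 0")

```text
time_s: 22.63
position: [0.5517, 0.3281, 0.16]
tcp_rot: [[-1.0, 0.013, -0.001], [0.013, 1.0, -0.0], [0.001, -0.0, -1.0]]
force: [0.1, -1.1, -1.8]
opening: 0.229
grasp_force: 30.0
```

```bash
python3 - <<'E'
from h import *
s=bot.read_state();R=s["tcp_rot"];print(s["position"],R,s["force"])
print("tool units",R.T@(np.array([.5543,.3172,.0485])-s["position"])/.05, "heading",np.degrees(np.arctan2(R[1,0],R[0,0])))
E
python3 rods.py
```

```text
[0.5517 0.3281 0.16  ] [[-0.9999  0.0132 -0.0009]
 [ 0.0132  0.9999 -0.0004]
 [ 0.0009 -0.0004 -1.    ]] [ 0.0688 -1.144  -1.822 ]
tool units [-0.0573 -0.2166  2.2304] heading 179.24421818508938
[0.5518 0.3282 0.1602] [-0.3497 -0.0244 -1.3161] [ 0.0075 -0.0133 -0.0017]
143 tray [4.627 2.164] ang -179.76150348337703 ext [-50.2311  -2.316 ] [59.9325  6.5239]
142 tray [ -3.3858 -57.6236] ang -179.89592453904325 ext [-60.1746 -61.8837] [ 52.4043 -53.3831]
148 tray [-0.7364 61.9343] ang -179.91355330419628 ext [-56.1062  57.6024] [56.1224 66.2831]
```

The rods are at groove centres (y ≈ 0, ±60 mm) within 0.3° of the grooves. Next, place the rake.

apply_moves(plan="-0.06 -0.22 0.2 0 0 0; 0 0 0.5 0 0 0; 0 0 0.6 0 0 0; 0 0 0.5 0 0 0; 0 0 0.25 0 0 0; 0 0 0.1 0 0 0; 0 0 0.05 0 0 0; 0 0 0.015 0 0 0; 0 0 0 0 0 0; 0 0 0 0 0 0")

```text
time_s: 23.52
position: [0.5558, 0.3178, 0.0511]
tcp_rot: [[-1.0, 0.014, 0.003], [0.014, 1.0, 0.001], [-0.003, 0.001, -1.0]]
force: [0.9, -0.5, -2.0]
opening: 0.227
grasp_force: 30.0
```

apply_moves(plan="0 0 0.008 0 0 0; 0 0 0.006 0 0 0; 0 0 0 0 0 0; 0 0 0 0 0 0; 0 0 0 0 0 0")

```text
time_s: 23.93
position: [0.5549, 0.3175, 0.0492]
tcp_rot: [[-1.0, 0.014, 0.0], [0.014, 1.0, 0.0], [-0.0, 0.0, -1.0]]
force: [-0.1, 0.4, -1.3]
opening: 0.226
grasp_force: 30.0
```

apply_moves(plan="0 0 0.01 0 0 0; 0 0 0.01 0 0 0; 0 0 0.01 0 0 0; 0 0 0.006 0 0 0; 0 0 0 0 0 0; 0 0 0 0 0 0")

```text
time_s: 24.43
position: [0.5548, 0.3174, 0.0471]
tcp_rot: [[-1.0, 0.014, -0.0], [0.014, 1.0, -0.0], [0.0, -0.0, -1.0]]
force: [0.1, -0.0, -1.3]
opening: 0.227
grasp_force: 30.0
```

apply_moves(plan="0 0 0.006 0 0 0; 0 0 0.006 0 0 0; 0 0 0 0 0 0; 0 0 0 0 0 0")

```text
time_s: 24.77
position: [0.5548, 0.3175, 0.0466]
tcp_rot: [[-1.0, 0.014, -0.0], [0.014, 1.0, -0.0], [0.0, -0.0, -1.0]]
force: [-0.0, 0.1, -0.8]
opening: 0.228
grasp_force: 30.0
```

apply_moves(plan="0 0 0.004 0 0 0; 0 0 0 0 0 0; 0 0 0 0 0 0; 0 0 0 0 0 0")

```text
time_s: 25.1
position: [0.5549, 0.3175, 0.0465]
tcp_rot: [[-1.0, 0.014, 0.0], [0.014, 1.0, 0.0], [-0.0, 0.0, -1.0]]
force: [0.5, 0.0, -1.3]
opening: 0.226
grasp_force: 30.0
```

apply_moves(plan="0 0 0.004 0 0 0; 0 0 0.002 0 0 0; 0 0 0 0 0 0; 0 0 0 0 0 0")

```text
time_s: 25.43
position: [0.5549, 0.3175, 0.0465]
tcp_rot: [[-1.0, 0.014, 0.0], [0.014, 1.0, 0.0], [-0.0, 0.0, -1.0]]
force: [-0.5, -0.3, 2.1]
opening: 0.23
grasp_force: 30.0
```

The rake is resting on the blocks, so I'll open and retreat. I'll open just enough, wait, then rise.

apply_moves(plan="0 0 0 0 0 0; 0 0 0 0 0 0; 0 0 0 0 0 0; 0 0 0 0 0 0; 0 0 0 0 0 0; 0 0 0 0 0 0; 0 0 0 0 0 0; 0 0 0 0 0 0; 0 0 0 0 0 0; 0 0 0 0 0 0", gripper=0.6)

```text
time_s: 26.27
position: [0.5548, 0.3174, 0.0461]
tcp_rot: [[-1.0, 0.014, -0.0], [0.014, 1.0, -0.0], [0.0, -0.0, -1.0]]
force: [0.1, 0.4, -0.1]
opening: 0.788
grasp_force: 0.0
```

apply_moves(plan="0 0 -0.05 0 0 0; 0 0 -0.2 0 0 0; 0 0 -0.5 0 0 0; 0 0 -0.6 0 0 0; 0 0 -0.6 0 0 0; 0 0 -0.6 0 0 0; 0 0 -0.6 0 0 0; 0 0 -0.3 0 0 0; 0 0 -0.1 0 0 0; 0 0 0 0 0 0")

```text
time_s: 27.1
position: [0.5557, 0.3178, 0.2261]
tcp_rot: [[-1.0, 0.014, 0.004], [0.014, 1.0, 0.001], [-0.004, 0.002, -1.0]]
force: [-0.2, 0.6, -0.2]
opening: 0.8
grasp_force: 0.0
```

```bash
python3 rods.py;  python3 - <<'E'
from h import *
b=capture("side")[130:360,210:410,::-1]
b=cv2.resize(b,None,fx=2.6,fy=2.6,interpolation=cv2.INTER_CUBIC)
cv2.imwrite("pics/f.png",b)
E
```

```text
[0.5547 0.3174 0.2241] [ 0.6622 -0.1371  0.5813] [0.0008 0.0203 0.047 ]
143 tray [4.5222 2.2003] ang -179.85247919994077 ext [-52.365   -2.1519] [59.9325  6.5239]
142 tray [ -3.3858 -57.6236] ang -179.89592453904325 ext [-60.1746 -61.8837] [ 52.4043 -53.3831]
148 tray [-0.6284 61.9344] ang -179.93853209108704 ext [-56.1062  57.6024] [56.1224 66.2831]
```

View pics/f.png

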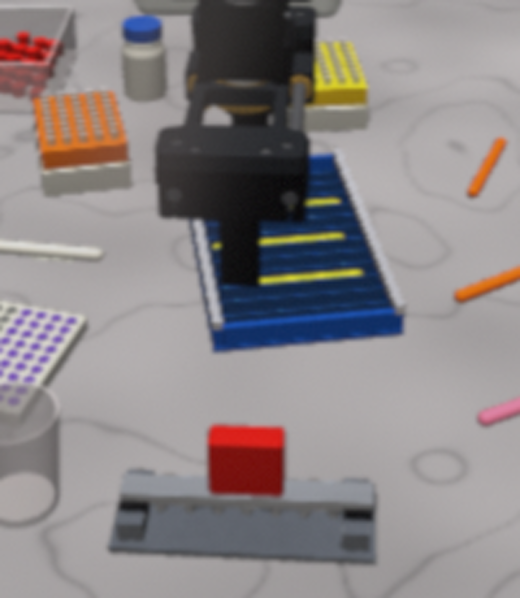

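The rake is upright on its stand at (245,480) as before, the rods are down in the tray, and the gripper is clear.

```bash
python3 -c "
from rig import bot;print(bot.hand_in())"
```

```text
the job is handed in; nothing more can be done
None
```

I combed all three yellow rods down into the grooves in one pass, stood the rake back upright on its stand, and handed the job in at about 27 s; hand-in returned no verdict.

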